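Close the canister set

ROBOT

A 7-joint arm with a two-finger parallel gripper is mounted at the origin on a cart in front of the work surface, level with it; the furniture and walls round the work are solid. World frame = base frame: x ahead of the robot, y to its left, z up, the work surface at z = 0. Lengths are in mm, angles in rad, forces in N, time in s.
With the tool pointing down it reaches from about 425 to 925 mm from the base axis. Payload 6.8 kg.
Tool frame: the origin (TCP) lies on the centre line of the jaws, within the pads' length; the fingertips stand 14 mm ahead of it and the grasp point (between the pads) lies 5 mm behind it; z points along the fingers, y is the line along which they close (so a half turn about z gives the same grasp; the last joint's range is limited). The gripper opens to 88 mm and grips with 3 to 60 N. Pads are 20 mm wide; open, the fingers measure 115 mm over their backs; the gripper's body (75 mm by 178 mm) begins 61 mm behind the grasp point.
Start: joints at [-1.365, 0.477, 0.022, 1.555, -0.011, 1.109, -0.083], TCP at [208.352, 642.057, 207.064] pointing down, gripper open.
Joint ranges: [-2.96, 2.96], [-0.34, 2.1], [-1.41, 1.46], [0.24, 2.44], [-1.37, 4.51], [0.17, 1.92], [-2.96, 2.96]. Speed limits (rad/s): [2.39, 2.39, 3.14, 3.14, 3.14, 3.14, 3.14].

INTERFACE

Orientations are given as [roll, pitch, yaw] about the fixed x, y, z axes, in that order (R = Rz(yaw) Ry(pitch) Rx(roll)).
In Python, from rig import read_state, get_image, finish_job gives the robot as it stands. The module is installed in compiled form; this text tells all that it offers.
- The arm moves only by the tool apply_moves, never from a script. Its argument "moves" is a list of rows, each a list of 3 entries, a list of its own where there are three numbers: the closure, from -1 (fully open) to 1 (shut), then the shift along the world's x, y, z in cm, then the turn, a rotation vector about the world's x, y, z in rad. A call has 1 to 8 rows; each row is the pose to reach, as a shift and turn from the pose commanded when the call began; what a row does not reach only later rows make up. A row lasts 1/8 s, in which the tool goes at most 62.5 mm and 10.7 degrees, less where a joint would pass 70% of its speed; a pose out of reach is approached as far as the arm can. A call with a gripper value outside its range is refused whole. The fingers move at their own pace and stop on an object; "newtons" is the grip in N (left out, the last holds). Time passes only in rows, so rows that repeat a pose let the fingers close. It gives the time, the measured TCP pose, the force, the opening and the grip force at its end, in the units of the state.
- read_state(): the state, without advancing time (a new reading comes with each control period).
- get_image(name): name is "side" or "top" or "wrist"; returns a dict with "frame" (480x640x3 uint8, red, green, blue), "fx", "fy", "cx", "cy" (pixels), "R" (3x3) and "t" (3): a world point X has camera coordinates R X + t. Camera axes: x right, y down, z forward; pixel columns grow to the right and rows downward; lengths in mm; the calibration is good to about 2 mm. The wrist camera is an equidistant fisheye: a pixel r from the principal point sees the ray r / f radians off the axis. A picture is of the moment at which its call begins. There is no depth.
- finish_job(): hands the job in; it is judged then, once.
The state is a dict: "t": time; "joints": joint angles; "joint_vel": joint speeds; "effort": joint torques, N m; "eef_pos": TCP position; "tcp_rot": TCP orientation; "force": force on the tool from outside, world axes, zero at the start; "moment": the same for the moment, N m; "gripper_width": finger opening in mm; "finger_force": force on a finger pad.
Only numpy, scipy, OpenCV 4.12 (cv2) and the standard library are available. Lean on these libraries where they do the work, as an engineer would, in place of code of your own. Each camera call takes 0.05 s, during which the arm holds its last target. There are 200 camera calls.

TASK

The washed lids of this canister set are stacked on the table, each over the knob of the next. Take the stack apart and close each of the four canisters with the lid of its own size, fully seated: stopper down in the mouth and the disc flat on the rim. Leave the canisters standing where they are, and do not disturb the salt shaker beside them.

Things in the scene. Friction and masses are not known exactly. Their poses are not given: they have to be found in the camera images.
- large_lid: large lid: wooden disc 110 mm wide, 7 mm thick, steel knob 24 mm wide and 16 mm high on top, off-white hollow stopper 17.5 mm deep below (95 mm wide at the disc, tapering to 87). Origin: centre of the stopper's lower edge, z up; disc 17.5 to 24.5 mm, knob 24.5 to 40.5 mm above it. Starts lowest of the stack, on the table.
- large_canister: dark blue stoneware pot with a tan foot, loose, open: straight, 110 mm wide, 104 mm high, wall 5 mm, mouth 100 mm, inner floor 6 mm up. Origin: centre of its underside, z up. Takes the large lid, the one as wide as itself; seated, the lid's origin is 86.5 mm above this one and its disc lies on the rim.
- medium_lid: medium lid: wooden disc 96 mm wide, 7 mm thick, steel knob 24 mm wide and 16 mm high on top, off-white hollow stopper 17.5 mm deep below (81 mm wide at the disc, tapering to 73). Origin: centre of the stopper's lower edge, z up; disc 17.5 to 24.5 mm, knob 24.5 to 40.5 mm above it. Starts second from below, on the large lid, hollow over its knob.
- medium_canister: rust-brown stoneware pot with a tan foot, loose, open: straight, 96 mm wide, 96 mm high, wall 5 mm, mouth 86 mm, inner floor 6 mm up. Origin: centre of its underside, z up. Takes the medium lid, the one as wide as itself; seated, the lid's origin is 78.5 mm above this one and its disc lies on the rim.
- small_lid: small lid: wooden disc 82 mm wide, 7 mm thick, steel knob 24 mm wide and 16 mm high on top, off-white hollow stopper 17.5 mm deep below (67 mm wide at the disc, tapering to 59). Origin: centre of the stopper's lower edge, z up; disc 17.5 to 24.5 mm, knob 24.5 to 40.5 mm above it. Starts third from below, on the medium lid, hollow over its knob.
- small_canister: cream stoneware pot with a tan foot, loose, open: straight, 82 mm wide, 84 mm high, wall 5 mm, mouth 72 mm, inner floor 6 mm up. Origin: centre of its underside, z up. Takes the small lid, the one as wide as itself; seated, the lid's origin is 66.5 mm above this one and its disc lies on the rim.
- tiny_lid: tiny lid: wooden disc 68 mm wide, 7 mm thick, steel knob 24 mm wide and 16 mm high on top, off-white hollow stopper 17.5 mm deep below (53 mm wide at the disc, tapering to 45). Origin: centre of the stopper's lower edge, z up; disc 17.5 to 24.5 mm, knob 24.5 to 40.5 mm above it. Starts top of the stack, on the small lid, hollow over its knob.
- tiny_canister: sage-green stoneware pot with a tan foot, loose, open: straight, 68 mm wide, 72 mm high, wall 5 mm, mouth 58 mm, inner floor 6 mm up. Origin: centre of its underside, z up. Takes the tiny lid, the one as wide as itself; seated, the lid's origin is 54.5 mm above this one and its disc lies on the rim.
- shaker: bystander: small clear glass salt shaker with a grey cap, 44 mm wide, 90 mm high, loose; origin at the centre of its underside
- tin: bystander: closed tin with a green and white label, 57 mm wide, 72 mm high, heavy, does not move; origin at the centre of its underside
Mind the look-alikes: they are no part of the job. Leave any pink look-alike of the small_lid alone.

How it is judged (in metres and radians):
At the end, for the whole second after the job is handed in: Each lid lies released and at rest on its own canister: centred within 6 mm, within 3 mm of its seated height, level within 0.07 rad. Every canister and the shaker are upright within 0.07 rad and within 30 mm of where they stood (horizontal distance between large_lid and large_canister below 0.006 m and z of large_lid in the frame of large_canister between 0.0835 and 0.0895 m and angle between each of large_lid, large_canister, medium_lid, medium_canister, small_lid, small_canister, tiny_lid, tiny_canister, shaker's own z axis and vertical below 0.07 rad and distance of each of large_canister, medium_canister, small_canister, tiny_canister, shaker from where it was at the start of the episode below 0.03 m and linear speed of each of large_lid, large_canister, medium_lid, medium_canister, small_lid, small_canister, tiny_lid, tiny_canister below 0.02 m/s and contact force between the fingers and large_lid below 0.05 N and horizontal distance between medium_lid and medium_canister below 0.006 m and z of medium_lid in the frame of medium_canister between 0.0755 and 0.0815 m and contact force between the fingers and medium_lid below 0.05 N and horizontal distance between small_lid and small_canister below 0.006 m and z of small_lid in the frame of small_canister between 0.0635 and 0.0695 m and contact force between the fingers and small_lid below 0.05 N and horizontal distance between tiny_lid and tiny_canister below 0.006 m and z of tiny_lid in the frame of tiny_canister between 0.0515 and 0.0575 m and contact force between the fingers and tiny_lid below 0.05 N); the robot touches nothing.
It fails at once if a canister is tipped over (angle between any of large_canister, medium_canister, small_canister, tiny_canister's own z axis and vertical above 0.4 rad).
It fails at once if the shaker is knocked over (angle between shaker's own z axis and vertical above 0.4 rad).
It also fails if it takes over 112 s, if anything falls off the work surface, if the arm or the gripper's body presses on something with over 40 N, if the wrist force passes 120 N, or if a joint passes its speed limit or range.

## Working session

There is one attempt and no reset: what is moved stays moved. The work goes in short steps, Python scripts to look and compute and a tool call to move; the robot and the scene stay as the last step left them, time stands still between calls to the robot, and variables do not carry over. Pictures are saved under pics/ and viewed, at most 14 in all, crops included, and the job is handed in when it is done.

Besides the shell and the picture viewer there is one more tool, called after "Request:" as name([rows], argument=value, ...), one row to a line, values as JSON. apply_moves: Moves the arm, as the interface text tells. Its arguments: {"type":"object","properties":{"moves":{"type":"array","items":{"type":"array"}},"newtons":{"type":"number"}},"required":["moves"]}

```bash
mkdir -p pics; python3 - <<'E'
from rig import *
import cv2,numpy as np
print(read_state())
for n in("side","top","wrist"):
    d=get_image(n); cv2.imwrite(f"pics/{n}0.png",d["frame"][:,:,::-1])
    print(n,d["fx"],d["fy"],d["cx"],d["cy"],np.round(d["R"],4).tolist(),np.round(d["t"],1).tolist(), (-np.array(d["R"]).T@np.array(d["t"])).round(1))
E
```

```text
{'t': 0.0, 'joints': array([-1.36513388,  0.47777918,  0.0223317 ,  1.55644025, -0.01147008,
        1.10927592, -0.08308564]), 'joint_vel': array([ 6.50993579e-05, -2.33836102e-04,  1.35628655e-03, -2.81514826e-04,
       -1.60376047e-03,  1.64591080e-03,  9.63986657e-04]), 'effort': array([-5.08350095e-04, -5.82841623e+01,  1.53400362e+00, -2.72617167e+01,
       -5.44557371e-02,  1.67245319e-02,  1.61289699e-04]), 'eef_pos': array([208.1603607 , 641.44934818, 206.10034699]), 'tcp_rot': array([-3.13982478e+00,  1.53957538e-04,  2.82788690e+00]), 'force': array([-0.1262227 ,  0.47079785, -0.30990318]), 'moment': array([-0.03668125,  0.0167652 , -0.02041652]), 'finger_force': 0.0, 'gripper_width': 88.0713866321333}
side 437.1993673613974 437.1993673613974 324.14624304747406 237.800475303703 [[-0.9992, 0.0402, 0.007], [0.0127, 0.4688, -0.8832], [-0.0388, -0.8824, -0.4689]] [541.5, 31.6, 1113.8] [583.9 946.2 546.4]
top 447.69696749862396 447.69696749862396 321.72704659758597 238.93107012112924 [[0.0214, -0.9998, -0.0013], [-0.9864, -0.0208, -0.1631], [0.163, 0.0048, -0.9866]] [23.5, 554.2, 1084.4] [ 369.4   29.8 1160.3]
wrist 371.64829954431775 371.64829954431775 319.50992220679024 237.90134013045952 [[0.3089, 0.9511, -0.0009], [0.9223, -0.2993, 0.2446], [0.2324, -0.0764, -0.9696]] [-674.5, -29.0, 388.4] [144.8 662.6 383.1]
```

View pics/top0.png

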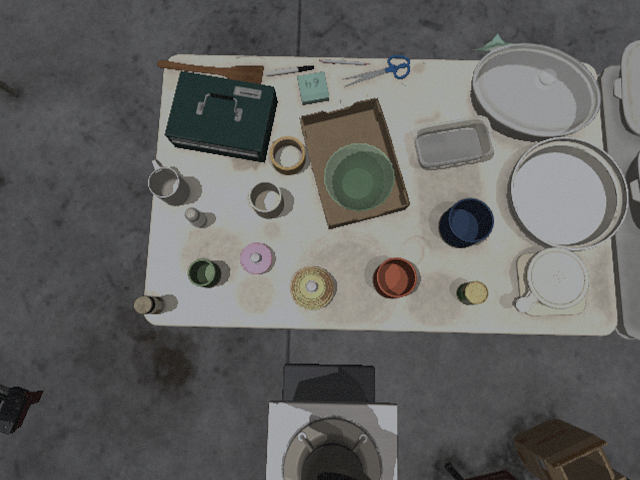

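View pics/side0.png

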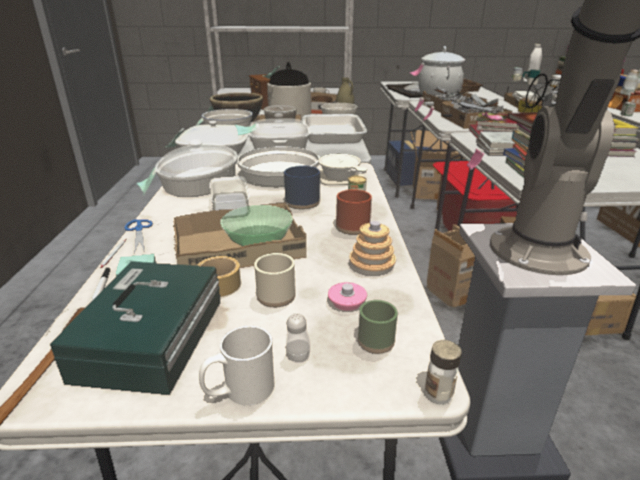

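The stack of wooden discs is at top (312,287). The look-alike is the pink lid at (257,258), which I leave alone. The canisters are:
- blue at (467,222)
- rust at (396,278)
- cream at (266,199), with a mug at (165,180) and a tan ring at (289,155) as possible confusions
- sage at (205,272)

The shaker is at (195,217) and the tin at (472,292). One close crop will check this.

```bash
cat > h.py <<'E'
from rig import *
import cv2,numpy as np
def ray(d,u,v,fish=False):
    R=np.array(d["R"]);t=np.array(d["t"])
    a=np.array([(u-d["cx"])/d["fx"],(v-d["cy"])/d["fy"]])
    if fish:
        r=np.hypot(*a); c=np.array([*(a/max(r,1e-9)*np.sin(r)),np.cos(r)])
    else: c=np.array([*a,1.])
    return -R.T@t, R.T@c/np.linalg.norm(c)
def cast(d,u,v,z,fish=False):
    o,w=ray(d,u,v,fish); return o+w*(z-o[2])/w[2]
def proj(d,X,fish=False):
    c=np.array(d["R"])@np.array(X,float)+np.array(d["t"])
    if fish:
        h=np.hypot(c[0],c[1]); r=np.arctan2(h,c[2]); return np.array([d["cx"]+d["fx"]*r*c[0]/h,d["cy"]+d["fy"]*r*c[1]/h])
    return np.array([d["cx"]+d["fx"]*c[0]/c[2],d["cy"]+d["fy"]*c[1]/c[2]])
def tri(rays):
    A=sum(np.eye(3)-np.outer(w,w) for o,w in rays); b=sum((np.eye(3)-np.outer(w,w))@o for o,w in rays)
    X=np.linalg.solve(A,b); return X, [np.linalg.norm((np.eye(3)-np.outer(w,w))@(X-o)) for o,w in rays]
E
python3 - <<'E'
from h import *
t=get_image("top");s=get_image("side")
# rough rim centres (top px, side px)
P={"blue":((470,217),(302,170)),"rust":((398,274),(354,196)),"cream":((266,193),(275,261)),"sage":((204,268),(378,308)),"stack":((312,286),(376,229)),"shaker":((195,212),(296,318)),"tin":((476,292),(357,180)),"pink":((256,257),(347,288))}
for k,(a,b) in P.items():
    X,e=tri([ray(t,*a),ray(s,*b)]); print(k,X.round(),np.round(e,1),"r",np.hypot(X[0],X[1]).round())
a=t["frame"][150:310,140:520][:,:,::-1]; a=cv2.resize(a,None,fx=2.1,fy=2.1,interpolation=cv2.INTER_CUBIC)
b=s["frame"][150:380,220:460][:,:,::-1]
cv2.imwrite("pics/c1.png",a)
E
```

```text
blue [ 600. -319.  108.] [3.6 3.6] r 680.0
rust [ 460. -148.   93.] [4.6 4.6] r 484.0
cream [655. 176.  86.] [4.5 4.5] r 678.0
sage [465. 322.  73.] [5.9 5.9] r 566.0
stack [429.  56.  95.] [3. 3.] r 433.0
shaker [607. 351.  77.] [2.4 2.4] r 701.0
tin [ 427. -342.   65.] [0.9 0.9] r 547.0
pink [504. 201.  33.] [1.3 1.3] r 543.0
```

View pics/c1.png

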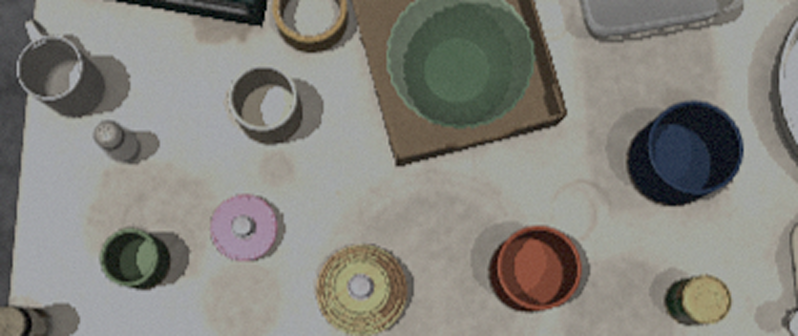

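View pics/wrist0.png

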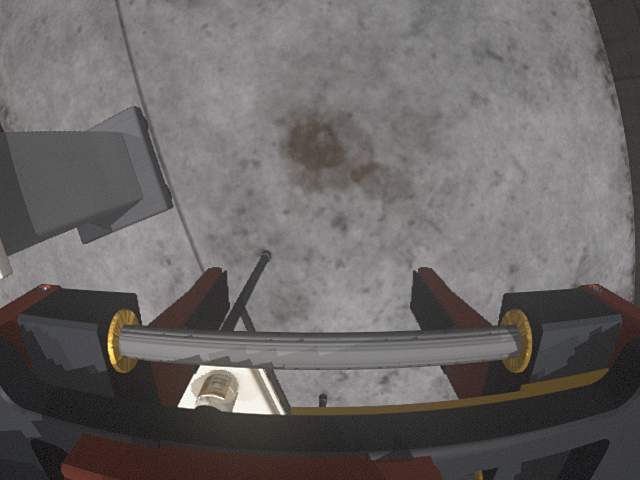

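The crop confirms the choices: (770,300 in the crop) is the tin, and the pink lid is clearly separate from the stack. All the measured heights agree with the text. Next I move over the stack.

Request:
apply_moves([
  [-1,[3,-5,2.5],[0,0,-0.15]],
  [-1,[7,-11,2.5],[0,0,-0.3]],
  [-1,[11,-17,2.5],[0,0,-0.45]],
  [-1,[14,-22,2.5],[0,0,-0.6]],
  [-1,[17,-28,2.5],[0,0,-0.75]],
  [-1,[20,-34,2.5],[0,0,-0.9]],
  [-1,[22,-40,2.5],[0,0,-1.05]],
  [-1,[23,-46,2.5],[0,0,-1.2]],
], newtons=30)

```text
t: 1.25
eef_pos: [434.0, 203.0, 232.3]
tcp_rot: [3.141, -0.0, 1.622]
force: [1.0, -0.5, -0.5]
gripper_width: 87.9
finger_force: 0.0
```

```bash
python3 -c "
from rig import *
s=read_state();print(s['joints'].round(2),s['eef_pos'],s['tcp_rot'])"
```

```text
[-0.96  0.12  0.43  2.   -0.06  1.03 -0.45] [433.97070797 203.01331593 232.28518273] [ 3.14073745e+00 -3.99821429e-04  1.62244817e+00]
```

Request:
apply_moves([
  [-1,[0,-6,0],[0,0,-0.05]],
  [-1,[0,-11,0],[0,0,-0.05]],
  [-1,[0,-14.5,0],[0,0,-0.05]],
  [-1,[0,-14.5,0],[0,0,-0.05]],
])

```text
t: 1.75
eef_pos: [433.0, 57.5, 232.3]
tcp_rot: [3.141, -0.001, 1.573]
force: [-0.5, 0.1, -0.7]
gripper_width: 88.0
finger_force: 0.0
```

```bash
python3 - <<'E'
from h import *
s=read_state();print(s['joints'].round(2),s['eef_pos'],s['tcp_rot'])
d=get_image("wrist"); cv2.imwrite("pics/w1.png",d["frame"][:,:,::-1])
E
```

```text
[-0.8   0.03  0.55  2.09 -0.02  1.02 -0.24] [432.96909413  57.49231931 232.25809312] [ 3.14136753e+00 -6.27660731e-04  1.57270999e+00]
```

View pics/w1.png

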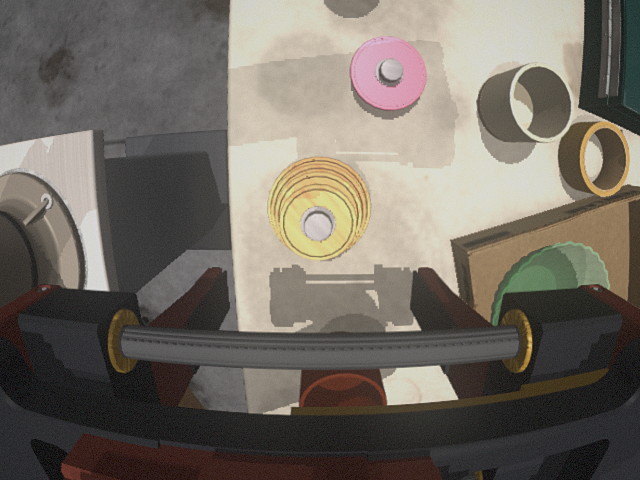

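The wrist view shows the stack with the tiny knob at (318,222), the pink lid at (388,73), the cream canister's rim near (540,103) and the rust rim near (343,395). Next I triangulate the knob.

```bash
python3 - <<'E'
from h import *
d=get_image("wrist"); t=get_image("top")
def knob(fr,c,w):
    x0,y0=c[0]-w,c[1]-w
    r=fr[y0:c[1]+w,x0:c[0]+w]; r=cv2.cvtColor(r,cv2.COLOR_RGB2HSV)
    m=(r[...,1]<70).astype(np.uint8)
    n,l,s,ce=cv2.connectedComponentsWithStats(m)
    k=1+np.argmax(s[1:,4]); return ce[k]+[x0,y0],s[k]
kw,a=knob(d["frame"],(318,222),24); kt,b=knob(t["frame"],(312,286),12)
print(kw,a,kt,b)
print("tri",tri([ray(d,*kw,True),ray(t,*kt)]))
for z in (112,114): print(z,cast(d,*kw,z,True),cast(t,*kt,z))
s=read_state(); p=s["eef_pos"]; print(p,"tcp px",proj(d,p,True), proj(d,p-[0,0,14],True))
# canister rim checks in wrist: outer rim via top image ellipse
for k,c,z in (("sage",(204,268),72),("cream",(266,196),84),("rust",(398,275),96),("blue",(470,218),104)):
    print(k,cast(t,*c,z).round())
E
```

```text
[317.25918367 225.51428571] [  6  10  36  36 980] [311.5 285.5] [  0   0  24  24 576]
tri (array([432.13795839,  57.21155696,  91.54043379]), [np.float64(1.143313633459753), np.float64(1.1433136334596912)])
112 [431.11668428  61.915511   112.        ] [432.0234883   56.40135619 112.        ]
114 [431.12471749  62.34550742 114.        ] [431.9040675   56.35061484 114.        ]
[433.20560925  61.12621694 232.1410645 ] tcp px [320.28559439 277.00966216] [320.20251955 268.15478665]
sage [471. 321.  72.]
cream [652. 175.  84.]
rust [ 462. -148.   96.]
blue [ 603. -321.  104.]
```

```bash
python3 - <<'E'
from h import *
for i in range(3):
    d=get_image("wrist"); s=read_state(); print(s["eef_pos"],(-np.array(d["R"]).T@np.array(d["t"])))
t=get_image("top"); s=get_image("side")
a=cv2.resize(s["frame"][210:285,335:420],None,fx=4.7,fy=4.7,interpolation=cv2.INTER_CUBIC)
b=cv2.resize(t["frame"][260:315,285:340],None,fx=6.4,fy=6.4,interpolation=cv2.INTER_CUBIC)
cv2.imwrite("pics/st.png",np.hstack([a,b])[:,:,::-1])
print(a.shape)
for z in (91,114): print(proj(s,[432,57,z]),proj(t,[432,57,z]))
E
```

```text
[433.18829653  61.3066502  232.08245051] [432.16807425 127.55540718 409.02493138]
[433.19479215  61.28323982 232.04030559] [432.12937996 127.80820384 408.9488023 ]
[433.15947517  61.1480223  231.99004919] [432.11315145 127.83943717 408.88937749]
(352, 400, 3)
[373.26755538 230.59934064] [311.45886886 286.03805903]
[373.87175022 221.57973605] [311.22227206 285.45271425]
```

View pics/st.png

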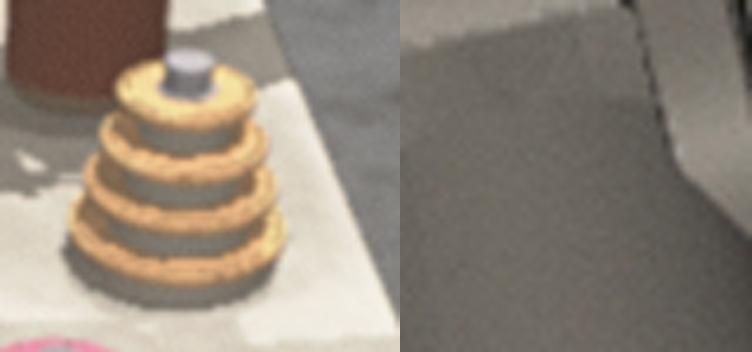

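The side crop shows the knob top at side pixel (375,222), which means about 114 mm high, as the text says. Now I descend part way and look again.

Request:
apply_moves([
  [-1,[-0.2,0,-4],[0,0,0]],
  [-1,[-0.2,0,-8],[0,0,0]],
  [-1,[-0.2,0,-8],[0,0,0]],
  [-1,[-0.2,0,-8],[0,0,0]],
])

```text
t: 2.65
eef_pos: [431.9, 60.3, 153.1]
tcp_rot: [3.141, -0.0, 1.578]
force: [0.6, 0.4, 0.8]
gripper_width: 87.5
finger_force: 0.0
```

```bash
cat >> h.py <<'E'
def knobpx(d,c,w=40,smax=70):
    x0,y0=int(c[0]-w),int(c[1]-w)
    r=cv2.cvtColor(cv2.GaussianBlur(d["frame"][y0:y0+2*w,x0:x0+2*w],(3,3),0),cv2.COLOR_RGB2HSV)
    m=(r[...,1]<smax).astype(np.uint8)
    n,l,s,ce=cv2.connectedComponentsWithStats(m)
    k=l[w-4:w+4,w-4:w+4]; k=np.bincount(k[k>0]).argmax()
    return ce[k]+[x0,y0],s[k]
E
python3 - <<'E'
from h import *
d=get_image("wrist"); s=read_state(); p=s["eef_pos"]; print(p)
g=proj(d,[431,61,114],True); k,st=knobpx(d,g); print(g,k,st)
for z in(106,114): print(cast(d,*k,z,True))
side=get_image("side"); print(tri([ray(d,*k,True),ray(side,375.4,222.1)]))
cv2.imwrite("pics/w2.png",d["frame"][100:400,150:500][:,:,::-1])
E
```

```text
[432.25849137  60.38826277 153.4388011 ]
[318.36555618 256.44209991] [318.41651917 252.84719764] [  18   14   46   47 1695]
[431.02372976  60.92434139 106.        ]
[431.01703454  63.27654492 114.        ]
(array([430.34979664,  64.07088616, 116.19811196]), [np.float64(0.68035435511765), np.float64(0.6803543551177759)])
```

View pics/w2.png

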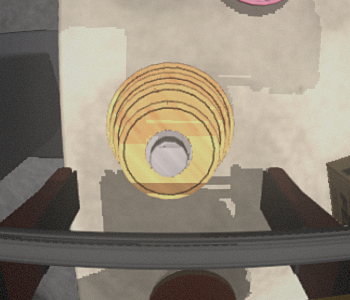

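The knob circle sits at full-frame (319,256), so the knob top is at about (431,61,114). I can go straight down and grip.

Request:
apply_moves([
  [-1,[-0.1,0.1,-2.5],[0,0,0]],
  [-1,[-0.1,0.1,-3.8],[0,0,0]],
  [-1,[-0.1,0.1,-3.8],[0,0,0]],
  [1,[-0.1,0.1,-3.8],[0,0,0]],
  [1,[-0.1,0.1,-3.8],[0,0,0]],
  [1,[-0.1,0.1,-3.8],[0,0,0]],
  [1,[-0.1,0.1,-3.8],[0,0,0]],
  [1,[-0.1,0.1,-3.8],[0,0,0]],
], newtons=30)

```text
t: 3.75
eef_pos: [430.2, 61.0, 114.1]
tcp_rot: [3.141, -0.0, 1.578]
force: [0.3, 0.7, 0.0]
gripper_width: 41.1
finger_force: 0.0
```

Request:
apply_moves([
  [1,[0,0,0],[0,0,0]],
  [1,[0,0,0],[0,0,0]],
  [1,[0,0,0],[0,0,0]],
  [1,[0,0,0],[0,0,0]],
])

```text
t: 4.25
eef_pos: [430.1, 61.0, 114.1]
tcp_rot: [3.142, 0.0, 1.578]
force: [-0.2, -0.9, 0.0]
gripper_width: 2.0
finger_force: 0.0
```

```bash
python3 - <<'E'
from h import *
d=get_image("wrist"); s=read_state(); print(s["eef_pos"],s["gripper_width"])
print(proj(d,[430,61,100],True),proj(d,[430,61,114],True))
e=get_image("side")
a=d["frame"][150:350,220:420]; b=e["frame"][150:300,300:450]
cv2.imwrite("pics/w3.png",np.hstack([cv2.resize(a,(400,400)),cv2.resize(b,(400,400),interpolation=cv2.INTER_CUBIC)])[:,:,::-1])
E
```

```text
[430.16823856  61.00904134 114.06978843] 0.6113629056889657
[319.81091679 271.14372594] [319.85557779 280.20379795]
```

View pics/w3.png

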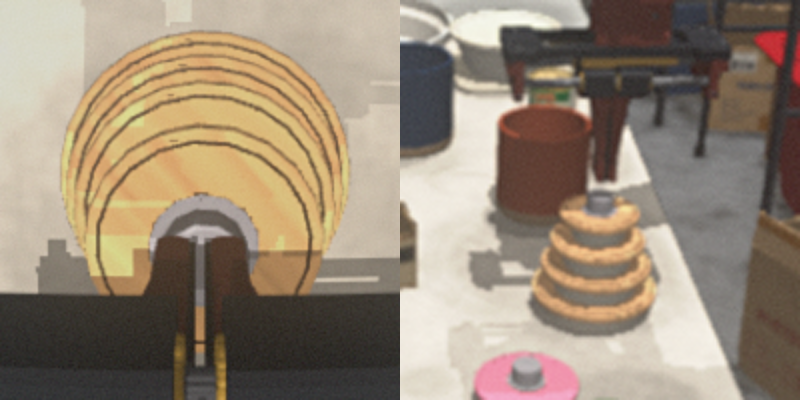

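Fingers closed on nothing. In both views the closed tips (side about (377,217), wrist (320,269)) are above and in front of the knob, so the real gap is bigger than expected. I'll find the height by touching down gently.

Request:
apply_moves([
  [1,[0,0,-0.3],[0,0,0]],
  [1,[0,0,-0.6],[0,0,0]],
  [1,[0,0,-0.6],[0,0,0]],
])

```text
t: 4.72
eef_pos: [429.9, 60.9, 107.7]
tcp_rot: [-3.141, 0.0, 1.578]
force: [0.1, 0.2, -0.9]
gripper_width: 0.6
finger_force: 0.0
```

```bash
python3 - <<'E'
from h import *
d=get_image("wrist"); e=get_image("side"); s=read_state(); print(s["eef_pos"],s["force"])
for X in ([430,61,94],[430,61,120]): print(proj(e,X),proj(d,X,True))
b=cv2.resize(e["frame"][190:250,340:410],(700,600),interpolation=cv2.INTER_CUBIC)
cv2.imwrite("pics/s4.png",b[:,:,::-1])
for f in("pics/w1.png",):
    im=cv2.imread(f)
E
```

```text
[430.06672999  60.93464689 107.97298726] [-0.12838446  0.28160522  0.05709125]
[374.46031754 230.21431111] [320.28886011 271.16132107]
[375.16238829 219.94875833] [320.41043061 289.10153315]
```

View pics/s4.png

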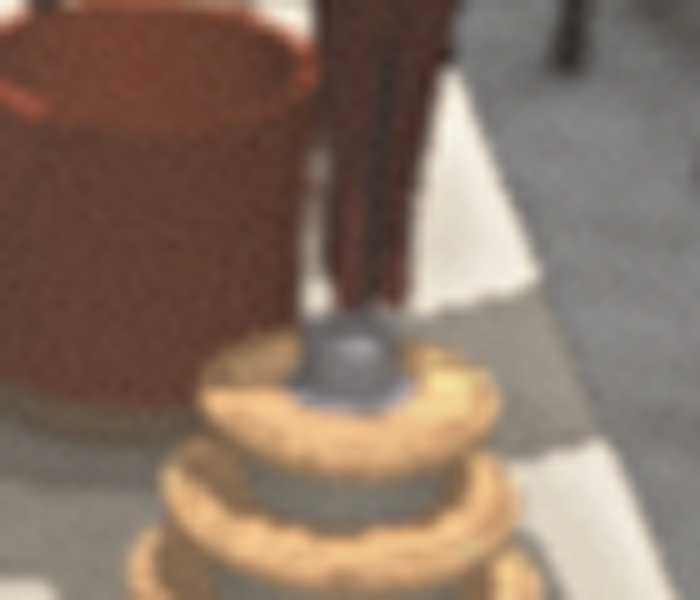

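Request:
apply_moves([
  [1,[0,0,-0.2],[0,0,0]],
  [1,[0,0,-0.4],[0,0,0]],
  [1,[0,0,-0.6],[0,0,0]],
])

```text
t: 5.2
eef_pos: [430.1, 61.0, 101.9]
tcp_rot: [-3.142, -0.0, 1.578]
force: [0.4, -0.0, -0.2]
gripper_width: 0.3
finger_force: 0.0
```

Request:
apply_moves([
  [1,[0,0,-0.2],[0,0,0]],
  [1,[0,0,-0.4],[0,0,0]],
  [1,[0,0,-0.6],[0,0,0]],
])

```text
t: 5.58
eef_pos: [430.7, 61.1, 96.3]
tcp_rot: [3.141, -0.0, 1.578]
force: [-1.2, 0.5, 10.8]
gripper_width: 0.4
finger_force: 5.4
```

```bash
python3 - <<'E'
from h import *
d=get_image("wrist"); e=get_image("side"); s=read_state(); print(s["eef_pos"],s["force"])
b=cv2.resize(e["frame"][190:250,340:410],(466,400),interpolation=cv2.INTER_CUBIC)
a=cv2.resize(d["frame"][220:320,280:360],(320,400),interpolation=cv2.INTER_CUBIC)
cv2.imwrite("pics/s5.png",np.hstack([b,a])[:,:,::-1])
E
```

```text
[430.94462006  61.1807589   96.49371388] [-0.41999269 -0.50869033  7.67665904]
```

View pics/s5.png

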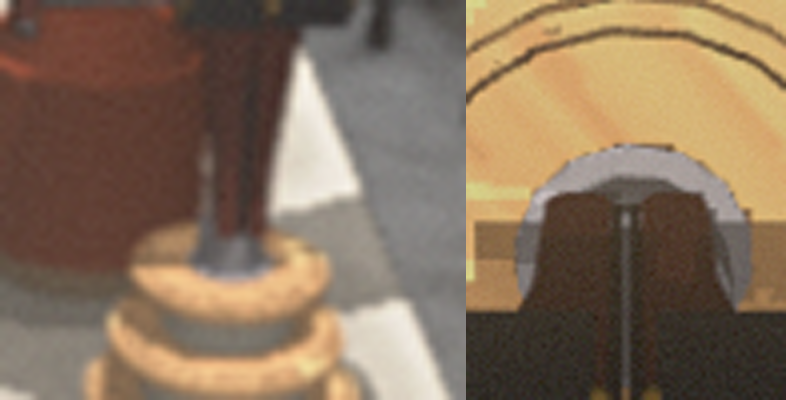

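Contact at TCP z = 96.5: the tips touch the knob top, which the side view puts at 114 mm, centred in both views. So the tips really sit about 17 mm above the reported TCP, and I will use this touch reference. I raise, open to about 42 mm and descend around the knob while watching the force.

Request:
apply_moves([
  [0.05,[0,0,1],[0,0,0]],
  [0.05,[0,0,1],[0,0,0]],
  [0.05,[0,0,1],[0,0,0]],
  [0.05,[0,0,1],[0,0,0]],
  [0.05,[0,0,1],[0,0,0]],
  [0.05,[0,0,0.5],[0,0,0]],
  [0.05,[0,0,0],[0,0,0]],
  [0.05,[0,0,-0.5],[0,0,0]],
])

```text
t: 6.68
eef_pos: [430.0, 60.9, 90.6]
tcp_rot: [-3.141, 0.0, 1.578]
force: [-0.3, -0.0, 0.5]
gripper_width: 42.1
finger_force: 0.0
```

Request:
apply_moves([
  [0.05,[0,0,-0.2],[0,0,0]],
  [0.05,[0,0,-0.4],[0,0,0]],
  [0.05,[0,0,-0.6],[0,0,0]],
])

```text
t: 7.05
eef_pos: [430.2, 61.0, 85.0]
tcp_rot: [3.141, -0.0, 1.578]
force: [-0.3, 1.1, 0.4]
gripper_width: 41.4
finger_force: 0.0
```

Request:
apply_moves([
  [0.05,[0,0,-0.2],[0,0,0]],
  [1,[0,0,-0.2],[0,0,0]],
  [1,[0,0,-0.2],[0,0,0]],
  [1,[0,0,-0.2],[0,0,0]],
  [1,[0,0,-0.2],[0,0,0]],
])

```text
t: 7.68
eef_pos: [430.2, 61.0, 83.1]
tcp_rot: [3.141, -0.0, 1.578]
force: [-0.2, -0.2, 0.5]
gripper_width: 23.4
finger_force: 30.0
```

The knob is gripped at 23.4 mm with 30 N. I lift, move toward the sage pot and take wrist images on the way.

Request:
apply_moves([
  [1,[0,0,1.5],[0,0,0]],
  [1,[0,0,4],[0,0,0]],
  [1,[0.5,2,8],[0,0,0]],
  [1,[1,5,11],[0,0,0]],
  [1,[1.5,8,12],[0,0,0]],
  [1,[1.5,8,12],[0,0,0]],
  [1,[1.5,8,12],[0,0,0]],
])

```text
t: 8.55
eef_pos: [444.8, 140.1, 203.2]
tcp_rot: [-3.141, 0.0, 1.577]
force: [0.0, -1.4, -1.0]
gripper_width: 23.1
finger_force: 30.0
```

```bash
python3 - <<'E'
from h import *
d=get_image("wrist"); s=read_state(); print(s["eef_pos"],s["gripper_width"],(-np.array(d["R"]).T@np.array(d["t"])))
cv2.imwrite("pics/w6.png",d["frame"][:,:,::-1])
np.save("w6.npy",d,allow_pickle=True)
E
```

```text
[444.64368775 139.72465094 202.89451842] 22.87459135764145 [443.94533649 206.70495049 379.98726418]
```

View pics/w6.png

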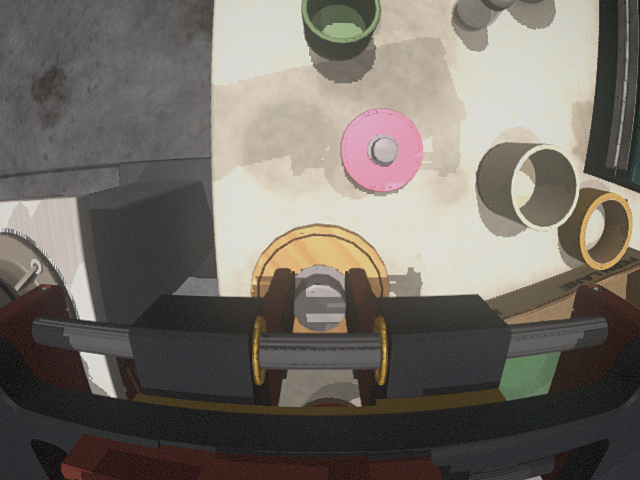

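The tiny lid is in hand: disc spanning columns 252–388 and knob at (320,297). The pink lid is at (382,150), the sage rim at (341,15) and the cream rim at (545,187). I use the pink disc's known size and the sage and cream contours to check the wrist camera's height scale.

```bash
cat >> h.py <<'E'
from scipy.optimize import least_squares
HUE={"pink":((140,50,90),(175,255,255)),"sage":((35,50,20),(85,255,255)),"rust":((0,110,40),(12,255,255)),"blue":((100,90,10),(130,255,255))}
def contour(d,name,near):
    h=cv2.cvtColor(cv2.GaussianBlur(d["frame"],(3,3),0),cv2.COLOR_RGB2HSV)
    m=cv2.inRange(h,*HUE[name])
    m=cv2.morphologyEx(m,cv2.MORPH_CLOSE,np.ones((5,5)))
    cs,_=cv2.findContours(m,cv2.RETR_EXTERNAL,cv2.CHAIN_APPROX_NONE)
    cs=[c for c in cs if cv2.contourArea(c)>80]
    def dist(c): return -cv2.pointPolygonTest(c,(float(near[0]),float(near[1])),True)
    c=min(cs,key=dist); return cv2.convexHull(c)[:,0].astype(float), cv2.contourArea(c)
def circ(P,R=None,tol=2.,n=400):
    "RANSAC circle; R fixed if given"
    rng=np.random.default_rng(0);best=None
    for _ in range(n):
        q=P[rng.choice(len(P),3,replace=False)]
        A=np.c_[2*q,np.ones(3)]
        try: s=np.linalg.solve(A,(q**2).sum(1))
        except Exception: continue
        r=np.sqrt(max(s[2]+s[0]**2+s[1]**2,0))
        if not 15<r<90 or (R and abs(r-R)>.2*R): continue
        i=abs(np.hypot(*(P-s[:2]).T)-r)<tol
        if best is None or i.sum()>best.sum(): best=i
    q=P[best]; A=np.c_[2*q,np.ones(len(q))]; s=np.linalg.lstsq(A,(q**2).sum(1),rcond=None)[0]
    return s[:2],np.sqrt(s[2]+s[0]**2+s[1]**2),best.mean()
def dense(H,step=2):
    o=[]
    for a,b in zip(H,np.roll(H,-1,0)):
        k=max(1,int(np.hypot(*(b-a))/step)); o+= [a+(b-a)*i/k for i in range(k)]
    return np.array(o)
def rim(d,name,guess,z,fish=True):
    H,ar=contour(d,name,proj(d,guess,fish))
    P=dense(H); k=(P[:,0]>2)&(P[:,0]<637)&(P[:,1]>2)&(P[:,1]<477); P=P[k]
    return circ(np.array([cast(d,*p,z,fish)[:2] for p in P])), ar
E
python3 - <<'E'
from h import *
d=np.load("w6.npy",allow_pickle=True).item()
for z in (24.5,-5,): print("pink",z,rim(d,"pink",[504,201,24],z))
k=(320,291)
p=np.array([444.7,139.8,203]); print("knob px pred at eef+31/0", proj(d,p+[0,0,31],True),proj(d,p+[0,0,0],True), proj(d,p+[0,0,15],True))
# disc edge: yellow mask
h=cv2.cvtColor(d["frame"],cv2.COLOR_RGB2HSV); m=cv2.inRange(h,(12,90,120),(32,255,255)); m[:, :200]=0; m[:,450:]=0; m[330:]=0;m[:200]=0
c=max(cv2.findContours(m,cv2.RETR_EXTERNAL,cv2.CHAIN_APPROX_NONE)[0],key=cv2.contourArea)
H=dense(cv2.convexHull(c)[:,0].astype(float)); H=H[H[:,1]<292]
for dz in (15,-17): print("disc",dz,circ(np.array([cast(d,*q,p[2]+dz,True)[:2] for q in H])))
# raw apparent top-cam check of robot-independent rims
E
```

```text
pink 24.5 ((array([504.02600075, 204.62031113]), np.float64(39.90549815316307), np.float64(1.0)), 5211.0)
pink -5 ((array([509.01177597, 204.44731798]), np.float64(43.21704349985845), np.float64(1.0)), 5211.0)
knob px pred at eef+31/0 [320.14178312 306.04436288] [320.01623429 280.65543117] [320.07197674 291.90493411]
disc 15 (array([444.54805045, 139.56078145]), np.float64(32.54405268419922), np.float64(1.0))
disc -17 (array([444.66711442, 126.29669295]), np.float64(38.97301295549158), np.float64(1.0))
```

The wrist geometry checks out: the pink disc fits at r = 39.9 mm, and the held disc is centred on the TCP at eef+15. Next comes a closer look at the sage rim.

Request:
apply_moves([
  [1,[1,5,0],[0,0,0]],
  [1,[1,7.5,0],[0,0,0]],
  [1,[1,7.5,0],[0,0,0]],
])

```text
t: 8.98
eef_pos: [454.7, 216.5, 202.5]
tcp_rot: [-3.141, 0.001, 1.58]
force: [0.2, -1.2, -0.6]
gripper_width: 23.0
finger_force: 30.0
```

```bash
python3 - <<'E'
from h import *
d=get_image("wrist"); s=read_state(); print(s["eef_pos"])
for z in (72,60): print("sage",z,rim(d,"sage",[468,322,70],z))
t=get_image("top")
for n,g,z in (("sage",[468,322,70],72),("rust",[461,-148,90],96),("blue",[602,-320,100],104)): print(n,rim(t,n,g,z,False))
E
```

```text
[454.81857902 214.82861643 202.55713997]
sage 72 ((array([461.45462889, 328.41299355]), np.float64(32.79412779241278), np.float64(1.0)), 4811.5)
sage 60 ((array([461.75132706, 330.17920762]), np.float64(34.07466739312454), np.float64(1.0)), 4811.5)
sage ((array([852.90398831, 158.16238097]), np.float64(90.34902810453835), np.float64(0.17777777777777778)), 397.0)
rust ((array([ 457.01380563, -143.93609925]), np.float64(46.45298478099993), np.float64(0.7142857142857143)), 1273.0)
blue ((array([ 597.6054008 , -321.19507434]), np.float64(52.57181086365984), np.float64(0.5909090909090909)), 1792.0)
```

Sage rim by wrist: (461.5, 328.4), radius 33. I go over it and then down.

Request:
apply_moves([
  [1,[0.4,5,0],[0,0,0]],
  [1,[0.7,10,0],[0,0,0]],
  [1,[0.7,11.3,-3],[0,0,0]],
  [1,[0.7,11.3,-7],[0,0,0]],
  [1,[0.7,11.3,-10.5],[0,0,0]],
  [1,[0.7,11.3,-10.5],[0,0,0]],
  [1,[0.7,11.3,-11.5],[0,0,0]],
  [1,[0.7,11.3,-12.5],[0,0,0]],
])

```text
t: 10.07
eef_pos: [463.1, 329.3, 79.0]
tcp_rot: [3.14, -0.002, 1.577]
force: [-0.2, -1.0, -0.8]
gripper_width: 23.0
finger_force: 30.0
```

Request:
apply_moves([
  [1,[-0.1,0,-0.5],[0,0,0]],
  [1,[-0.1,0,-1],[0,0,0]],
  [1,[-0.1,0,-1.3],[0,0,0]],
  [1,[-0.1,0,-1.5],[0,0,0]],
])

```text
t: 10.58
eef_pos: [461.5, 329.3, 64.9]
tcp_rot: [-3.141, -0.001, 1.577]
force: [-8.8, -4.6, 32.2]
gripper_width: 22.9
finger_force: 30.0
```

Request:
apply_moves([
  [0.05,[0,0,0.1],[0,0,0]],
  [0.05,[0,0,0.1],[0,0,0]],
  [0.05,[0,0,0.1],[0,0,0]],
  [0.05,[0,0,2],[0,0,0]],
  [0.05,[0,0,5],[0,0,0]],
  [0.05,[0,-4,9],[0,0,0]],
  [0.05,[0,-8,13],[0,0,0]],
  [0.05,[0,-9,14],[0,0,0]],
])

```text
t: 11.58
eef_pos: [462.9, 236.9, 206.7]
tcp_rot: [3.138, -0.003, 1.574]
force: [0.2, -0.8, -0.7]
gripper_width: 41.7
finger_force: 0.0
```

```bash
cat >> h.py <<'E'
def disc(d,c,z,x=(0,640),y=(0,480)):
    "wooden disc near world c: circle of its outer edge on plane z"
    h=cv2.cvtColor(cv2.GaussianBlur(d["frame"],(3,3),0),cv2.COLOR_RGB2HSV); m=cv2.inRange(h,(12,80,90),(34,255,255))
    k=np.zeros_like(m); k[y[0]:y[1],x[0]:x[1]]=255; m=cv2.morphologyEx(m&k,cv2.MORPH_OPEN,np.ones((5,5)))
    cs=[q for q in cv2.findContours(m,cv2.RETR_EXTERNAL,cv2.CHAIN_APPROX_NONE)[0] if cv2.contourArea(q)>300]
    g=proj(d,c,True); q=min(cs,key=lambda q:-cv2.pointPolygonTest(q,(float(g[0]),float(g[1])),True))
    H=dense(cv2.convexHull(q)[:,0].astype(float)); return circ(np.array([cast(d,*a,z,True)[:2] for a in H]))
E
python3 - <<'E'
from h import *
d=get_image("wrist"); s=read_state(); print(s["eef_pos"])
for z in (79,89): print(z,disc(d,[461,329,79],z))
e=get_image("side")
b=cv2.resize(e["frame"][250:360,320:430],(400,400),interpolation=cv2.INTER_CUBIC)
g=proj(d,[461,329,79],True).astype(int); y0=max(g[1]-80,0);x0=max(g[0]-80,0); a=cv2.resize(d["frame"][y0:y0+160,x0:x0+160],(400,400))
cv2.imwrite("pics/s7.png",np.hstack([b,a])[:,:,::-1])
E
```

```text
[462.74685842 237.06639057 206.47214723]
79 (array([461.42836572, 326.29039511]), np.float64(33.17946683931376), np.float64(1.0))
89 (array([461.43404942, 325.51999247]), np.float64(32.09066994792087), np.float64(1.0))
```

View pics/s7.png

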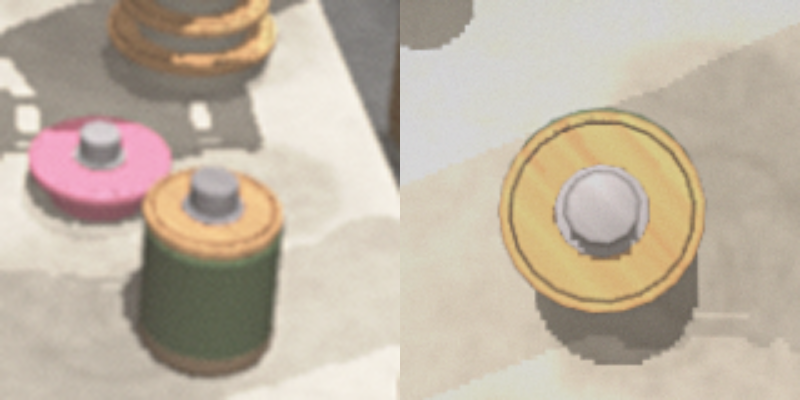

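The tiny lid is seated flat on the sage pot, with the disc concentric in both views. Now back to the stack for the small lid.

Request:
apply_moves([
  [0.05,[-1,-5.5,0],[0,0,0]],
  [0.05,[-2,-11,0],[0,0,0]],
  [0.05,[-3,-16,-2],[0,0,0]],
  [0.05,[-3.3,-17.6,-6],[0,0,0]],
  [0.05,[-3.3,-17.6,-8],[0,0,0]],
  [0.05,[-3.3,-17.6,-8],[0,0,0]],
])

```text
t: 12.42
eef_pos: [426.6, 63.4, 121.3]
tcp_rot: [-3.137, 0.002, 1.579]
force: [-0.4, -0.6, 1.2]
gripper_width: 41.7
finger_force: 0.0
```

```bash
python3 - <<'E'
from h import *
d=get_image("wrist"); s=read_state(); print(s["eef_pos"])
g=proj(d,[430,61,90],True); k,st=knobpx(d,g); print(g,k,st,cast(d,*k,86,True))
print(disc(d,[430,85,73],24.5), proj(d,[430,61,24],True))
E
```

```text
[427.64744986  63.68934946 122.34877491]
[325.85421287 265.33656214] [327.43490305 257.93739612] [  19   10   48   48 1805] [430.95331947  64.33400125  86.        ]
(array([431.92545348,  59.13263839]), np.float64(54.32124355759384), np.float64(0.7766990291262136)) [324.71469399 237.84335844]
```

Request:
apply_moves([
  [0.05,[0.35,-0.2,-2],[0,0,0]],
  [0.05,[0.35,-0.2,-4],[0,0,0]],
  [0.05,[0.35,-0.2,-5.5],[0,0,0]],
  [0.05,[0.35,-0.2,-6.3],[0,0,0]],
  [1,[0.35,-0.2,-6.3],[0,0,0]],
  [1,[0.35,-0.2,-6.3],[0,0,0]],
  [1,[0.35,-0.2,-6.3],[0,0,0]],
  [1,[0.35,-0.2,-6.3],[0,0,0]],
])

```text
t: 13.48
eef_pos: [432.0, 61.1, 60.4]
tcp_rot: [3.141, -0.0, 1.578]
force: [0.7, -0.6, 0.4]
gripper_width: 23.0
finger_force: 30.0
```

Request:
apply_moves([
  [1,[0,0,2],[0,0,0]],
  [1,[0,0,5],[0,0,0]],
  [1,[2,0,9],[0,0,0]],
  [1,[7,0.5,13],[0,0,0]],
  [1,[13,1,14],[0,0,0]],
  [1,[18.5,1.5,14],[0,0,0]],
  [1,[22,2,14],[0,0,0]],
  [1,[22,2,14],[0,0,0]],
])

```text
t: 14.48
eef_pos: [653.1, 81.3, 199.1]
tcp_rot: [-3.141, 0.001, 1.578]
force: [-0.3, 0.3, -0.6]
gripper_width: 22.9
finger_force: 30.0
```

```bash
python3 - <<'E'
from h import *
d=get_image("wrist"); s=read_state(); print(s["eef_pos"],s["gripper_width"])
np.save("w8.npy",d,allow_pickle=True)
g=proj(d,[653,178,84],True); print(g)
y0=int(max(g[1]-75,0));x0=int(g[0]-75); a=cv2.resize(d["frame"][y0:y0+150,x0:x0+150],(600,600),interpolation=cv2.INTER_CUBIC)
print(x0,y0); cv2.imwrite("pics/cream.png",a[:,:,::-1])
E
```

```text
[651.58215754  80.77400101 199.23189043] 22.999383241733074
[320.57879218 108.06629781]
245 33
```

View pics/cream.png

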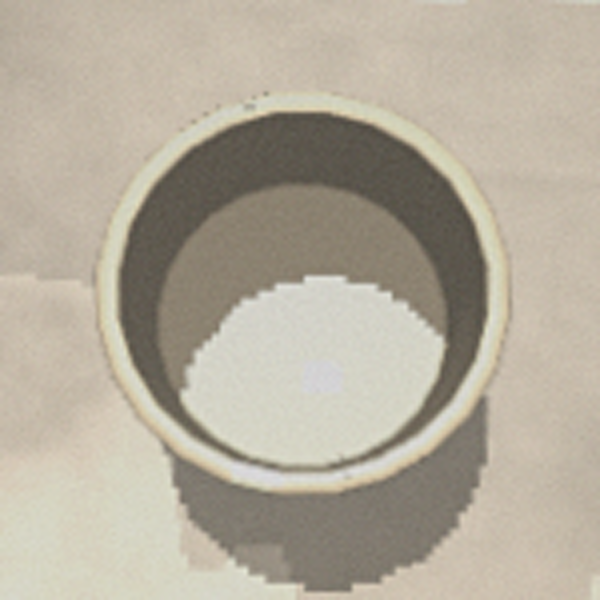

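The cream rim's outer edge in the crop is left 95, right 512, top 92 and bottom 492.

```bash
python3 - <<'E'
from h import *
d=np.load("w8.npy",allow_pickle=True).item()
P=np.array([[95,285],[512,290],[305,92],[303,492]])/4+[245,33]-.4
X=np.array([cast(d,*p,84,True) for p in P]); print(X.round(1)); print(circ(X[:,:2],tol=5)[:2], "xmid",X[:2,0].mean(),"ymid",X[2:,1].mean())
print(disc(d,[651,81,214],199.2+13.1,y=(150,300)))
E
```

```text
[[612.3 181.7  84. ]
 [693.5 181.4  84. ]
 [652.9 220.5  84. ]
 [653.1 140.6  84. ]]
(array([652.90818292, 180.55814456]), np.float64(40.29771518866253)) xmid 652.9131127489834 ymid 180.55091459997698
(array([656.8644962 ,  78.68538854]), np.float64(44.44206424723956), np.float64(0.2596685082872928))
```

Request:
apply_moves([
  [1,[0.1,5,0],[0,0,0]],
  [1,[0.1,9,0],[0,0,0]],
  [1,[0.1,10,-1],[0,0,0]],
  [1,[0.1,10,-5],[0,0,0]],
  [1,[0.1,10,-9],[0,0,0]],
  [1,[0.1,10,-9.8],[0,0,0]],
  [1,[0.1,10,-10.6],[0,0,0]],
  [1,[0.1,10,-11.2],[0,0,0]],
])

```text
t: 15.52
eef_pos: [653.5, 180.7, 89.2]
tcp_rot: [3.14, -0.001, 1.577]
force: [-0.3, 0.3, -0.4]
gripper_width: 23.4
finger_force: 30.0
```

Request:
apply_moves([
  [1,[0,0,-0.4],[0,0,0]],
  [1,[0,0,-0.8],[0,0,0]],
  [1,[0,0,-1.1],[0,0,0]],
  [1,[0,0,-1.2],[0,0,0]],
])

```text
t: 16.02
eef_pos: [653.3, 181.2, 78.8]
tcp_rot: [3.141, -0.002, 1.578]
force: [-7.3, -0.5, 21.4]
gripper_width: 23.1
finger_force: 30.0
```

Request:
apply_moves([
  [0.05,[0,0,0.1],[0,0,0]],
  [0.05,[0,0,0.1],[0,0,0]],
  [0.05,[0,0,0.1],[0,0,0]],
  [0.05,[0,0,2.5],[0,0,0]],
  [0.05,[0,0,6],[0,0,0]],
  [0.05,[0,-5,10],[0,0,0]],
  [0.05,[-1,-9,12],[0,0,0]],
  [0.05,[-1,-10,12],[0,0,0]],
])

```text
t: 17.02
eef_pos: [643.4, 76.8, 198.3]
tcp_rot: [3.138, 0.0, 1.573]
force: [0.6, 1.2, -0.2]
gripper_width: 41.8
finger_force: 0.0
```

```bash
python3 - <<'E'
from h import *
d=get_image("wrist"); s=read_state(); print(s["eef_pos"],s["gripper_width"])
for z in(91,101): print(disc(d,[653,181,91],z))
E
```

```text
[642.86512853  77.4921741  196.94059137] 41.89695472862445
(array([653.08469924, 179.90711217]), np.float64(40.07299856795132), np.float64(1.0))
(array([652.70133136, 178.62192263]), np.float64(38.662705088125215), np.float64(1.0))
```

Request:
apply_moves([
  [0.05,[-6,-0.5,0],[0,0,0]],
  [0.05,[-12,-1,0],[0,0,0]],
  [0.05,[-17,-1.5,0],[0,0,0]],
  [0.05,[-21.1,-1.6,-3],[0,0,0]],
  [0.05,[-21.1,-1.6,-7],[0,0,0]],
  [0.05,[-21.1,-1.6,-10],[0,0,0]],
  [0.05,[-21.1,-1.6,-10],[0,0,0]],
])

```text
t: 17.95
eef_pos: [429.7, 65.5, 94.1]
tcp_rot: [-3.137, 0.003, 1.58]
force: [0.2, 0.3, 0.7]
gripper_width: 41.4
finger_force: 0.0
```

```bash
python3 - <<'E'
from h import *
d=get_image("wrist"); s=read_state(); print(s["eef_pos"])
g=proj(d,[431,61,64],True); k,st=knobpx(d,g); print(g,k,st,cast(d,*k,62,True))
print(disc(d,[431,85,40],24.5),disc(d,[431,85,40],49))
E
```

```text
[430.93678007  65.46668792  95.39368043]
[322.45923447 269.24528145] [323.02860286 263.86523652] [  17   11   49   49 1818] [431.31440267  63.67909705  62.        ]
(array([432.0014416,  60.003639 ]), np.float64(53.83650858175643), np.float64(0.7873303167420814)) (array([431.77064576,  67.15740365]), np.float64(48.51162938114923), np.float64(0.7918552036199095))
```

Request:
apply_moves([
  [0.05,[0.05,-0.4,-2],[0,0,0]],
  [0.05,[0.05,-0.4,-4],[0,0,0]],
  [0.05,[0.05,-0.4,-5.4],[0,0,0]],
  [0.05,[0.05,-0.4,-6.1],[0,0,0]],
  [1,[0.05,-0.4,-6.1],[0,0,0]],
  [1,[0.05,-0.4,-6.1],[0,0,0]],
  [1,[0.05,-0.4,-6.1],[0,0,0]],
  [1,[0.05,-0.4,-6.1],[0,0,0]],
])

```text
t: 19.0
eef_pos: [432.6, 61.1, 35.4]
tcp_rot: [3.141, -0.0, 1.578]
force: [-0.2, -0.7, 0.3]
gripper_width: 23.0
finger_force: 30.0
```

Request:
apply_moves([
  [1,[0,0,2],[0,0,0]],
  [1,[0,0,6],[0,0,0]],
  [1,[0.5,0,11],[0,0,0]],
  [1,[1,-2,15],[0,0,0]],
  [1,[2,-7,16.5],[0,0,0]],
  [1,[3,-13,16.5],[0,0,0]],
  [1,[3,-19,16.5],[0,0,0]],
  [1,[3,-25,16.5],[0,0,0]],
])

```text
t: 20.0
eef_pos: [461.9, -190.5, 200.2]
tcp_rot: [3.141, -0.0, 1.579]
force: [0.2, 0.6, -0.6]
gripper_width: 22.8
finger_force: 30.0
```

Request:
apply_moves([
  [1,[0,-4,0],[0,0,0]],
  [1,[0,-6.5,0],[0,0,0]],
  [1,[0,-6.5,0],[0,0,0]],
])

```text
t: 20.38
eef_pos: [461.2, -255.9, 200.0]
tcp_rot: [-3.141, 0.001, 1.574]
force: [-0.4, 0.3, -1.0]
gripper_width: 23.0
finger_force: 30.0
```

```bash
python3 - <<'E'
from h import *
d=get_image("wrist"); s=read_state(); print(s["eef_pos"],s["joints"].round(2))
for z in(96,86): print(rim(d,"rust",[460,-145,90],z))
E
```

```text
[ 461.59551207 -254.24356513  199.85330595] [-0.28  0.31  0.82  1.95 -0.27  0.99  0.67]
((array([ 458.12898501, -143.61012771]), np.float64(46.92744315423047), np.float64(1.0)), 11673.0)
((array([ 458.03818159, -141.98601777]), np.float64(48.598560307022474), np.float64(1.0)), 11673.0)
```

Rust rim: (458.1, -143.6), radius 47, and the top view agrees.

Request:
apply_moves([
  [1,[-0.2,5,0],[0,0,0]],
  [1,[-0.35,10,0],[0,0,0]],
  [1,[-0.35,11.05,-1],[0,0,0]],
  [1,[-0.35,11.05,-5],[0,0,0]],
  [1,[-0.35,11.05,-8],[0,0,0]],
  [1,[-0.35,11.05,-9],[0,0,0]],
  [1,[-0.35,11.05,-9.6],[0,0,0]],
  [1,[-0.35,11.05,-10],[0,0,0]],
])

```text
t: 21.42
eef_pos: [459.2, -143.7, 100.5]
tcp_rot: [3.14, 0.0, 1.578]
force: [-0.3, 0.1, -0.4]
gripper_width: 22.9
finger_force: 30.0
```

Request:
apply_moves([
  [1,[0,0,-0.4],[0,0,0]],
  [1,[0,0,-0.7],[0,0,0]],
  [1,[0,0,-1.0],[0,0,0]],
  [1,[0,0,-1.1],[0,0,0]],
])

```text
t: 21.92
eef_pos: [459.0, -143.5, 89.9]
tcp_rot: [3.141, -0.001, 1.578]
force: [-5.2, 2.1, 22.0]
gripper_width: 23.1
finger_force: 30.0
```

Request:
apply_moves([
  [0.05,[0,0,0.1],[0,0,0]],
  [0.05,[0,0,0.1],[0,0,0]],
  [0.05,[0,0,0.1],[0,0,0]],
  [0.05,[0,0,2.5],[0,0,0]],
  [0.05,[0,0,6],[0,0,0]],
  [0.05,[0,-4,10],[0,0,0]],
  [0.05,[0,-8,12],[0,0,0]],
  [0.05,[0,-8,12],[0,0,0]],
])

```text
t: 22.92
eef_pos: [459.0, -226.9, 210.8]
tcp_rot: [3.138, 0.002, 1.573]
force: [0.1, 0.3, -0.8]
gripper_width: 41.6
finger_force: 0.0
```

```bash
python3 - <<'E'
from h import *
d=get_image("wrist"); s=read_state(); print(s["eef_pos"],s["gripper_width"])
for z in(103,113): print(disc(d,[458,-144,103],z))
E
```

```text
[ 458.60001964 -224.55563646  209.44106843] 41.70241788891743
(array([ 458.60265917, -144.96879535]), np.float64(47.17633019880173), np.float64(1.0))
(array([ 458.57386914, -145.49845668]), np.float64(45.51831527474195), np.float64(1.0))
```

Request:
apply_moves([
  [0.05,[-0.5,6,0],[0,0,0]],
  [0.05,[-1,12,0],[0,0,0]],
  [0.05,[-1.5,18,0],[0,0,0]],
  [0.05,[-2,23,0],[0,0,0]],
  [0.05,[-2.6,28.5,-3],[0,0,0]],
  [0.05,[-2.6,28.5,-8],[0,0,0]],
  [0.05,[-2.6,28.5,-13],[0,0,0]],
  [0.05,[-2.6,28.5,-13],[0,0,0]],
])

```text
t: 23.98
eef_pos: [428.5, 61.2, 76.0]
tcp_rot: [-3.133, 0.004, 1.579]
force: [-0.1, -0.6, -0.7]
gripper_width: 42.1
finger_force: 0.0
```

```bash
python3 - <<'E'
from h import *
d=get_image("wrist"); s=read_state(); print(s["eef_pos"])
g=proj(d,[431,61,40],True); k,st=knobpx(d,g); print(g,k,st,cast(d,*k,36,True))
print(disc(d,[431,85,24],24.5))
E
```

```text
[430.64497751  61.34785291  78.07787426]
[324.5650662  259.25176975] [326.07308782 255.16543909] [  18   13   49   48 1765] [431.9233764   62.35092226  36.        ]
(array([432.13168808,  60.13625536]), np.float64(53.6687478592107), np.float64(1.0))
```

Request:
apply_moves([
  [0.05,[0.15,-0.1,-2],[0,0,0]],
  [0.05,[0.15,-0.1,-4],[0,0,0]],
  [0.05,[0.15,-0.1,-6],[0,0,0]],
  [0.05,[0.15,-0.1,-6.8],[0,0,0]],
  [1,[0.15,-0.1,-6.8],[0,0,0]],
  [1,[0.15,-0.1,-6.8],[0,0,0]],
  [1,[0.15,-0.1,-6.8],[0,0,0]],
  [1,[0.15,-0.1,-6.8],[0,0,0]],
])

```text
t: 25.02
eef_pos: [434.7, 60.7, 11.7]
tcp_rot: [3.14, -0.001, 1.578]
force: [-0.8, 0.7, 5.6]
gripper_width: 22.9
finger_force: 30.0
```

Request:
apply_moves([
  [1,[0,0,2],[0,0,0]],
  [1,[0,0,7],[0,0,0]],
  [1,[0,0,12],[0,0,0]],
  [1,[0.5,0,17],[0,0,0]],
  [1,[1,-3,20],[0,0,0]],
  [1,[2,-9,20.5],[0,0,0]],
  [1,[4,-15,20.5],[0,0,0]],
  [1,[6,-20,20.5],[0,0,0]],
])

```text
t: 26.02
eef_pos: [494.3, -141.3, 216.4]
tcp_rot: [3.141, -0.001, 1.578]
force: [0.4, 0.9, -1.9]
gripper_width: 23.0
finger_force: 30.0
```

Request:
apply_moves([
  [1,[2.5,-5.5,0],[0,0,0]],
  [1,[5,-11,0],[0,0,0]],
  [1,[7,-16.5,0],[0,0,0]],
  [1,[9,-22,0],[0,0,0]],
  [1,[10.5,-28,0],[0,0,0]],
  [1,[10.5,-29.5,0],[0,0,0]],
  [1,[10.5,-29.5,0],[0,0,0]],
  [1,[10.5,-29.5,0],[0,0,0]],
])

```text
t: 27.02
eef_pos: [599.8, -432.3, 215.9]
tcp_rot: [3.141, -0.002, 1.58]
force: [-0.9, 0.9, -0.9]
gripper_width: 22.7
finger_force: 30.0
```

```bash
python3 - <<'E'
from h import *
d=get_image("wrist"); s=read_state(); print(s["eef_pos"],s["joints"].round(2),s["tcp_rot"],s["gripper_width"])
for z in(104,94): print(rim(d,"blue",[599,-319,100],z))
E
```

```text
[ 599.97708525 -432.07807437  216.09690515] [ 0.08  0.69  0.79  1.4  -0.5   1.25  0.92] [ 3.14110727e+00 -1.55921527e-03  1.58020848e+00] 23.065821474005876
((array([ 932.56924969, -217.68796676]), np.float64(21.42546814180631), np.float64(0.8260869565217391)), 216.0)
((array([ 944.12578392, -212.55264487]), np.float64(22.167074644890192), np.float64(0.8260869565217391)), 216.0)
```

```bash
python3 - <<'E'
from h import *
d=get_image("wrist"); np.save("w9.npy",d,allow_pickle=True)
g=proj(d,[599,-319,104],True); print(g)
h=cv2.cvtColor(d["frame"],cv2.COLOR_RGB2HSV)
for X in ([599,-300,104],[599,-319,10],[599,-269,104],[547,-319,104],[540,-400,0]): u=proj(d,X,True).astype(int); print(u,h[u[1],u[0]])
HUE["blue"]=((100,60,5),(130,255,200))
for z in (104,94): print(rim(d,"blue",[599,-319,100],z))
a=d["frame"][max(0,int(g[1])-120):int(g[1])+150,int(g[0])-150:int(g[0])+150]
cv2.imwrite("pics/blue.png",cv2.resize(a,None,fx=2,fy=2)[:,:,::-1]); print(int(g[0])-150,max(0,int(g[1])-120))
E
```

```text
[319.7568713   87.45326066]
[319  63] [106  82  81]
[319 101] [109  83 138]
[320  27] [108  73 105]
[252  88] [109  81 114]
[263 179] [ 25  28 218]
((array([ 599.75775871, -322.22175227]), np.float64(53.112971738446994), np.float64(1.0)), 14107.5)
((array([ 599.78947793, -320.71426905]), np.float64(54.95025951344789), np.float64(1.0)), 14107.5)
169 0
```

Request:
apply_moves([
  [1,[0,5,0],[0,0,0]],
  [1,[0,10,0],[0,0,0]],
  [1,[0,11.05,-1],[0,0,0]],
  [1,[0,11.05,-5],[0,0,0]],
  [1,[0,11.05,-8.5],[0,0,0]],
  [1,[0,11.05,-9.5],[0,0,0]],
  [1,[0,11.05,-10.2],[0,0,0]],
  [1,[0,11.05,-10.8],[0,0,0]],
])

```text
t: 28.12
eef_pos: [599.8, -324.7, 109.0]
tcp_rot: [3.14, 0.001, 1.578]
force: [-0.7, -0.1, 0.7]
gripper_width: 22.5
finger_force: 30.0
```

Request:
apply_moves([
  [1,[0,0,-0.3],[0,0,0]],
  [1,[0,0,-0.6],[0,0,0]],
  [1,[0,0,-0.9],[0,0,0]],
  [1,[0,0,-1.0],[0,0,0]],
])

```text
t: 28.62
eef_pos: [599.7, -323.5, 99.0]
tcp_rot: [3.141, -0.001, 1.578]
force: [-2.5, 5.0, 10.4]
gripper_width: 23.2
finger_force: 30.0
```

Request:
apply_moves([
  [1,[0,0,-0.1],[0,0,0]],
  [1,[0,0,-0.15],[0,0,0]],
])

```text
t: 28.88
eef_pos: [599.9, -323.7, 99.0]
tcp_rot: [3.14, -0.001, 1.578]
force: [-4.7, 6.0, 18.6]
gripper_width: 22.7
finger_force: 30.0
```

Request:
apply_moves([
  [0.05,[0,0,0.1],[0,0,0]],
  [0.05,[0,0,0.1],[0,0,0]],
  [0.05,[0,0,0.1],[0,0,0]],
  [0.05,[0,0,2.5],[0,0,0]],
  [0.05,[0,0,6],[0,0,0]],
  [0.05,[0,-4,10],[0,0,0]],
  [0.05,[0,-8,12],[0,0,0]],
  [0.05,[0,-10,12],[0,0,0]],
])

```text
t: 29.88
eef_pos: [598.6, -427.7, 218.8]
tcp_rot: [3.139, 0.003, 1.575]
force: [0.9, -0.0, 0.4]
gripper_width: 41.9
finger_force: 0.0
```

```bash
python3 - <<'E'
from h import *
d=get_image("wrist"); s=read_state(); print(s["eef_pos"],s["gripper_width"])
for z in(111,121): print(disc(d,[599,-322,111],z))
t=get_image("top"); e=get_image("side")
a=cv2.resize(t["frame"][170:310,150:520],(800,303),interpolation=cv2.INTER_CUBIC)
b=cv2.resize(e["frame"][155:365,250:450],(305,297)); c=d["frame"][0:297,72:567]
cv2.imwrite("pics/end.png",np.vstack([a,np.hstack([b,c])])[:,:,::-1])
E
```

```text
[ 597.39253408 -429.33035381  217.57511083] 41.5797342348141
(array([ 600.0994879 , -324.20906203]), np.float64(53.99553346916211), np.float64(1.0))
(array([ 600.00797484, -325.48616896]), np.float64(52.097604297447226), np.float64(1.0))
```

View pics/end.png

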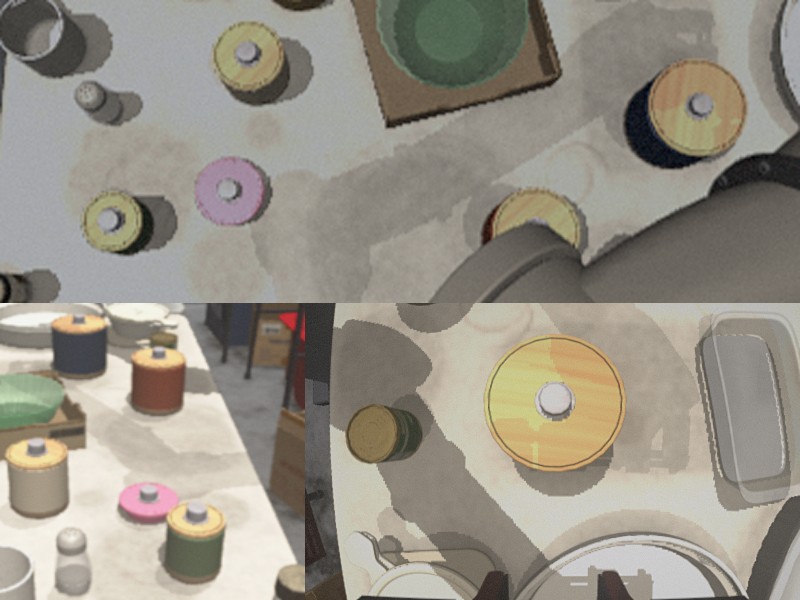

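All four lids lie flat and concentric on their own canisters: blue, rust, cream and sage. The shaker and the pink lid are untouched and the gripper is clear, so I hand in.

```bash
python3 -c "
from rig import *
print(finish_job())"
```

```text
the job is handed in; nothing more can be done
None
```

I handed the job in at about 30 s with all four lids seated on their own canisters; in the last pictures the shaker and pink lid looked untouched, and the hand-in gave no verdict.

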